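# Brace a square glass jar in a jar holder, unscrew its tight lid and hold it over the mouth

### The job

Open the square glass jar of hazelnuts with one hand: stand it fully down in the square well of the jar holder, which keeps it from turning, then unscrew its tight metal lid (anticlockwise, about a quarter turn), stop turning when the threads let go, and lift it straight off. Finish with the lid still held level in the gripper just above the open mouth (within a few centimetres), not put down, the jar left standing in the well. Lid and glass are thin: never grip them with more than 30 N, and leave everything else where it stands.

Things in the scene. Friction and masses are not known exactly. Their poses are not given: they have to be found in the camera images.
- square_jar: Clear glass storage jar with flat square sides, full of brown hazelnuts (fixed in it), loose, about 0.34 kg. Origin: centre of its underside; z up its axis, x and y square to its sides. Body 64 x 64 mm and 70 mm high, shoulder drawn in to 57 mm at 78 mm. Held by its flat sides or its lid. It fits the well in any of four quarter turns. It and the round jar stand in either of two places, at any yaw.
- lid: Plain steel twist-off lid screwed tight on the square jar: round, 60 mm across (61 at its lower edge), 15 mm high, 50 g. Origin: centre of its lower edge, 83.5 mm above the jar's underside when tight; z up. The glass shoulder begins 5 mm below it, and below 70 mm the jar is wider than the lid. Pulled up while screwed on, it carries the jar. A grip of 18 to 28 N turns it.
- lid_top (a point): Centre of the lid's flat top, 15 mm above its lower edge. Three lugs in the lid lie under rising threads on the neck and a springy liner presses it tight: 0.4 to 0.6 N m to start it, less later; an unbraced jar turns with it. Turned against the jar, anticlockwise from above, it climbs 3.4 mm in 70 degrees; from 75 to 98 degrees it lifts off freely; further on, the lugs meet the next threads.
- jar_mouth (a point): Centre of the jar's mouth, on its axis at the top of its round neck (49 mm across, 55 over the threads), 94 mm above its underside.
- jar_holder: Grey moulded jar holder, 116 x 196 mm with rounded edges, its top 30 mm above the worktop, fixed by suction feet. Origin: centre of its underside; its length runs along its y axis. At its +y (left) end is the square well, at the other end a round well 54 mm across, not used here.
- square_well (a point): Centre of the floor of the holder's square well, 12 mm above the worktop, 38 mm along the holder's +y from its centre; its x and y lie along the well's sides. The well is 68 mm square with a bevelled edge and 18 mm deep: the jar has 2 mm of play on each side, about 4 degrees of turning play, and when fully down its underside rests on this floor.
- round_jar: A closed round jam jar, 62 mm across, 85 mm high, gold lid: a bystander. Origin at the centre of its underside.
- glass_cup: A small clear glass, 49 mm across, 62 mm high, to the right behind the holder: a bystander. Origin at the centre of its underside.
- garlic: A bulb of garlic, about 50 mm, at the back: a bystander. Origin under its centre.
- onion: A brown onion, 82 mm across, 94 mm high, at the back: a bystander. Origin under its centre.
- teaspoon: A steel teaspoon, 132 mm long, lying between the jars and the holder: a bystander. Origin under its centre.
Mind the look-alikes: they are no part of the job. There is more than one size of the lid; the one meant has the size given above.

How it is judged:
By the outcome, as a careful person would: the job done as asked, in the order asked, and still so for the second after the job is handed in, while the arm keeps its last pose, push and grip.
It also fails if it takes over 43 s, if anything falls off the work surface, if the arm or the gripper's body presses on something with over 40 N, if the wrist force passes 120 N, or if a joint passes its speed limit or range.

### The arm

A 7-joint arm with a two-finger parallel gripper is mounted at the origin on a cart in front of the work surface, level with it; the furniture and walls round the work are solid. World frame = base frame: x ahead of the robot, y to its left, z up, the work surface at z = 0. Lengths are in m, angles in rad, forces in N, time in s.
With the tool pointing down it reaches from about 0.4 to 0.85 m from the base axis. Payload 10.4 kg.
Tool frame: the origin (TCP) lies between the finger pads; the fingertips stand 17 mm ahead of it and the grasp point (between the pads) lies 2 mm behind it; z points along the fingers, y is the line along which they close (so a half turn about z gives the same grasp; the last joint's range is limited). The gripper opens to 85 mm and grips with 20 to 120 N. Pads are 22 mm wide; open, the fingers measure 114 mm over their backs; the gripper's body (76 mm by 85 mm) begins 54 mm behind the grasp point. The pads swing forward as they close: fully open they stand 13 mm farther back than shut.
Start: joints at [1.194, 0.332, -0.065, 1.46, 0.022, 1.35, -0.088], TCP at [0.217, -0.586, 0.248] pointing down, gripper open.
Joint ranges: [-2.6, 2.6], [-0.5, 2.12], [-1.47, 1.34], [0.16, 2.42], [-1.27, 4.41], [0.06, 2.06], [-2.6, 2.6]. Speed limits (rad/s): [2.22, 2.22, 2.79, 2.79, 3.14, 3.14, 3.14].

### API

Orientations are given as a unit quaternion [x, y, z, w].
In Python, from workcell import readout, imaging, manip gives the robot as it stands. The module is installed in compiled form; this text tells all that it offers.
- The arm moves only by the shell command python3 -m crank 'ROWS' [OPENING] [FORCE]. ROWS is JSON, a list of rows, each a list of 4 numbers: the shift along the tool's x, y, z as a fraction of full scale, then the turn about the tool's z as a fraction of full scale. In form: [[x, y, z, yaw], ...]. A call has 1 to 5 rows; each row is the pose to reach, as a shift and turn from the pose commanded when the call began, along the tool's axes at that moment; what a row does not reach only later rows make up. Full scale, the value 1, is 400 mm for a shift and 60 degrees for a turn. A row lasts 1/12 s, in which the tool goes at most 41.7 mm and 7.16 degrees, less where a joint would pass 70% of its speed; a pose out of reach is approached as far as the arm can. A call with a number of a shift or a turn outside -1 to 1 is refused whole. A call with a gripper value outside its range is refused whole. OPENING is the gripper command: -1 is shut, 1 is fully open, values between are in proportion, set as the call begins (- or left out, the last holds). The fingers move at their own pace and stop on an object; FORCE is the grip in N (left out, the last holds). Time passes only in rows, so rows that repeat a pose let the fingers close. It gives the time, the measured TCP pose, the force, the opening and the grip force at its end, in the units of the state.
- readout.get_obs(): the state, without advancing time (a new reading comes with each control period).
- imaging.camera(name): name is "scene" or "top" or "wrist"; returns a dict with "color" (384x512x3 uint8, red, green, blue), "fx", "fy", "cx", "cy" (pixels), "rvec" (rotation vector, rad) and "tvec" (3), from world to camera coordinates, as OpenCV has them. Camera axes: x right, y down, z forward; pixel columns grow to the right and rows downward; lengths in m; the calibration is good to about 2 mm. The wrist camera is an equidistant fisheye: a pixel r from the principal point sees the ray r / f radians off the axis. A picture is of the moment at which its call begins. There is no depth.
- manip.hand_in(): hands the job in; it is judged then, once.
The state is a dict: "clock": time; "joint_pos": joint angles; "joint_velocities": joint speeds; "tau": joint torques, N m; "position": TCP position; "ee_rot": TCP orientation; "ft_force": force on the tool from outside, world axes, zero at the start; "torque": the same for the moment, N m; "grip_width": opening from 0.0 (shut) to 1.0 (fully open); "grasp_force": force on a finger pad.
Only numpy, scipy, OpenCV 4.12 (cv2) and the standard library are available. Lean on these libraries where they do the work, as an engineer would, in place of code of your own. Each camera call takes 0.05 s, during which the arm holds its last target. There are 200 camera calls.

## Working session

There is one attempt and no reset: what is moved stays moved. The work goes in short steps, Python scripts to look and compute and a shell command to move; the robot and the scene stay as the last step left them, time stands still between calls to the robot, and variables do not carry over. Pictures are saved under pics/ and viewed, at most 10 in all, crops included, and the job is handed in when it is done.

```bash
mkdir -p pics; cat > h.py <<'E'
import numpy as np, cv2
from scipy.spatial.transform import Rotation as R
from workcell import readout, imaging, manip
def cam(n,save=None):
    c=imaging.camera(n)
    if save: cv2.imwrite('pics/'+save,cv2.cvtColor(c['color'],cv2.COLOR_RGB2BGR))
    return c
def ray(c,u,v,fish=False):
    x=np.array([(u-c['cx'])/c['fx'],(v-c['cy'])/c['fy'],1.])
    if fish:
        r=np.hypot(x[0],x[1]); x=np.array([x[0]/r*np.sin(r),x[1]/r*np.sin(r),np.cos(r)]) if r>1e-9 else x
    M=R.from_rotvec(np.ravel(c['rvec'])).as_matrix(); t=np.ravel(c['tvec'])
    return -M.T@t, M.T@x
def onz(c,u,v,z,fish=False):
    o,d=ray(c,u,v,fish); return o+d*(z-o[2])/d[2]
def proj(c,p,fish=False):
    M=R.from_rotvec(np.ravel(c['rvec'])).as_matrix(); q=M@np.array(p)+np.ravel(c['tvec'])
    if fish:
        r=np.hypot(q[0],q[1]); th=np.arctan2(r,q[2]); s=th/r; return c['cx']+c['fx']*q[0]*s, c['cy']+c['fy']*q[1]*s
    return c['cx']+c['fx']*q[0]/q[2], c['cy']+c['fy']*q[1]/q[2]
def rel(p):
    "world target position -> tool-axes fraction"
    o=readout.get_obs(); return R.from_quat(o['ee_rot']).inv().apply(np.array(p)-o['position'])/0.4
def st():
    o=readout.get_obs(); M=R.from_quat(o['ee_rot']).as_matrix()
    print(round(o['clock'],2),np.round(o['position'],4),'x',np.round(M[:,0],3),'y',np.round(M[:,1],3),'F',np.round(o['ft_force'],1),'T',np.round(o['torque'],2),'g',round(o['grip_width'],3),round(o['grasp_force'],1),'j',np.round(o['joint_pos'],2))
E
python3 - <<'E'
from h import *
import pickle
a=cam('scene');b=cam('top')
im=np.hstack([a['color'],b['color']])
cv2.imwrite('pics/s.png',cv2.cvtColor(a['color'],cv2.COLOR_RGB2BGR));cv2.imwrite('pics/t.png',cv2.resize(cv2.cvtColor(b['color'],cv2.COLOR_RGB2BGR),(800,600),interpolation=cv2.INTER_CUBIC))
pickle.dump((a,b),open('c.pkl','wb'))
st()
E
```

```text
0.1 [ 0.2164 -0.586   0.2476] x [ 0.938  0.346 -0.   ] y [ 0.346 -0.938 -0.001] F [-0.  -0.1  1. ] T [ 0.03 -0.01 -0.04] g 1.004 0.0 j [ 1.19  0.33 -0.06  1.46  0.02  1.35 -0.09]
```

View pics/s.png

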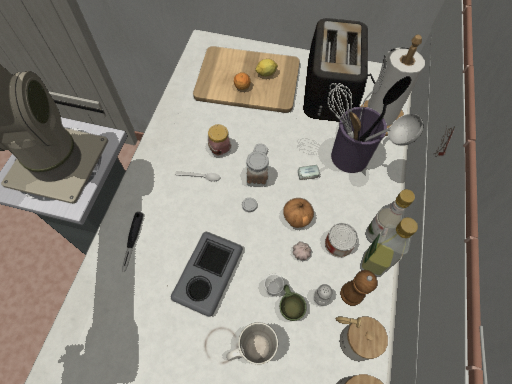

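View pics/t.png

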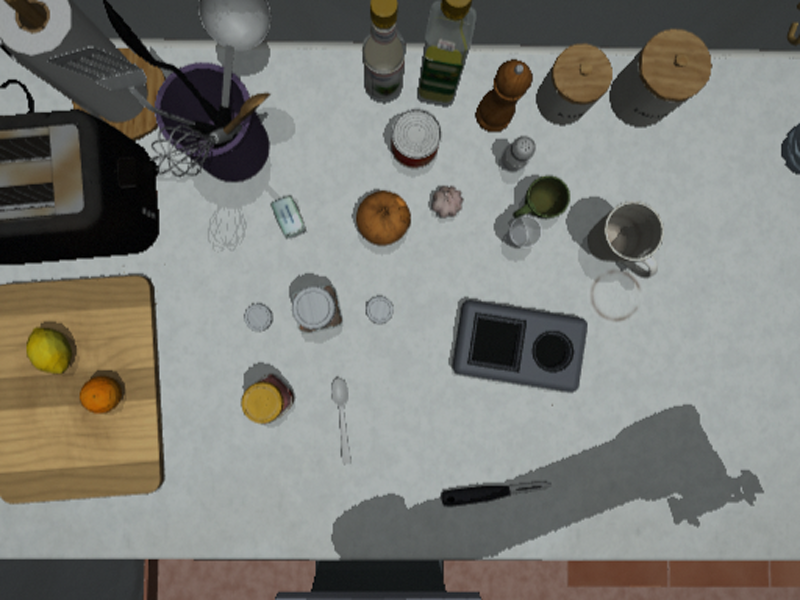

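The steel-lidded square jar of nuts is at about (316,308) in the enlarged top view. The look-alikes are the loose small lids at (258,317) and (379,309), the pale-lidded jam jar at (415,135) and the gold-lidded round jar at (265,400). Only the first is square with a lid about 60 mm across, and I'll confirm that in a crop. The holder is at (520,345), with its square well on the left at (497,343).

```bash
python3 - <<'E'
from h import *
import pickle
a,b=pickle.load(open('c.pkl','rb'))
f=512/800
P=lambda u,v,z: np.round(onz(b,(u+.5)*f-.5,(v+.5)*f-.5,z),4)
print('lid',P(316,308,.0985), 'sizes', np.linalg.norm(P(295,308,.0985)-P(336,308,.0985)), 'red', np.linalg.norm(P(391,133,.1)-P(441,133,.1)))
print('loose', np.linalg.norm(P(244,317,.01)-P(272,317,.01)))
print('cup',P(523,232,.03),'spoon',P(340,390,0),P(346,460,0),'round',P(265,402,.08),'garlic',P(446,201,.03))
for q in [(461,299),(587,318),(579,391),(452,372)]: print('holder',P(*q,.03))
for q in [(475,314),(524,320),(519,370),(470,364)]: print('well',P(*q,.03))
t=cv2.cvtColor(b['color'],cv2.COLOR_RGB2BGR);s=cv2.cvtColor(a['color'],cv2.COLOR_RGB2BGR)
A=cv2.resize(t[160:240,150:250],None,fx=4,fy=4,interpolation=cv2.INTER_CUBIC)
B=cv2.resize(s[130:210,210:310],None,fx=4,fy=4,interpolation=cv2.INTER_CUBIC)
C=cv2.resize(t[180:255,280:380],None,fx=4,fy=3.75,interpolation=cv2.INTER_CUBIC)
cv2.imwrite('pics/crop.png',np.vstack([np.hstack([A,B]),np.hstack([C[:280],C[:280]*0])]))
E
```

```text
lid [0.5903 0.0917 0.0985] sizes 0.05710315227726049 red 0.07080706179471084
loose 0.043001860424869975
cup [ 0.7121 -0.2148  0.03  ] spoon [0.4666 0.0636 0.    ] [0.359 0.053 0.   ] round [0.4571 0.1639 0.08  ] garlic [ 0.7583 -0.0966  0.03  ]
holder [ 0.6085 -0.1202  0.03  ]
holder [ 0.5815 -0.3127  0.03  ]
holder [ 0.4708 -0.3     0.03  ]
holder [ 0.498  -0.1071  0.03  ]
well [ 0.586  -0.1416  0.03  ]
well [ 0.5775 -0.2163  0.03  ]
well [ 0.5018 -0.2087  0.03  ]
well [ 0.5102 -0.1343  0.03  ]
```

View pics/crop.png

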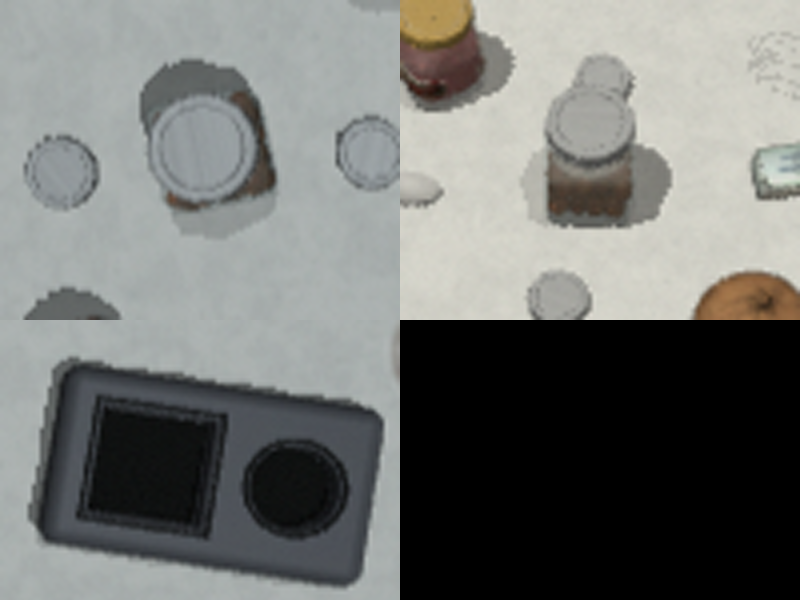

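The crop confirms it: a square body of brown nuts under a steel lid about 58–60 mm across. The loose lids are about 43 mm and the jam jar's about 70 mm. The holder's yaw is about −8° and the well is near (0.544, −0.174). Moving above the jar.

```bash
M="python3 -m crank"; $M '[[0.39,-0.34,0,0],[0.39,-0.34,0,0],[0.39,-0.34,0,0],[0.39,-0.34,0,0],[0.39,-0.34,0,0]]' 1 25 >/dev/null; python3 -m crank '[[0.39,-0.34,0,0],[0.39,-0.34,0,0],[0.39,-0.34,0,0],[0.39,-0.34,0,0],[0.39,-0.34,0,0]]'; python3 -m crank '[[0.39,-0.34,0,0],[0.39,-0.34,0,0],[0.39,-0.34,0,0],[0.39,-0.34,0,0],[0.39,-0.34,0,0]]'>/dev/null; python3 -c "
from h import *
st();print(rel([.59,.092,.25]))"
```

```text
clock: 0.93
position: [0.4154, -0.2209, 0.2483]
ee_rot: [0.984, 0.176, -0.0, 0.0]
ft_force: [0.6, -0.4, -0.5]
grip_width: 1.0
grasp_force: 0.0
1.35 [ 0.5147 -0.0393  0.2483] x [0.938 0.346 0.   ] y [ 0.346 -0.938  0.   ] F [ 1.  -0.5 -0.1] T [-0.03 -0.06  0.05] g 1.001 0.0 j [ 0.54  0.14 -0.6   1.72  0.08  1.31 -1.29]
[ 0.29042227 -0.24273348 -0.00426498]
```

```bash
python3 -m crank '[[0.29,-0.243,0,0.15],[0.29,-0.243,0,0.15],[0.29,-0.243,0,0.15],[0.29,-0.243,0,0.15],[0.29,-0.243,0,0.15]]'>/dev/null; python3 - <<'E'
from h import *
import pickle
st(); c=cam('wrist'); pickle.dump(c,open('w.pkl','wb'))
cv2.imwrite('pics/w1.png',cv2.resize(cv2.cvtColor(c['color'],cv2.COLOR_RGB2BGR),(800,600),interpolation=cv2.INTER_CUBIC))
f=800/512
for z in (.0985,): print(np.array(proj(c,[.59,.092,z],True))*f)
E
```

```text
1.77 [0.59   0.0974 0.2475] x [ 0.979  0.203 -0.   ] y [ 0.203 -0.979 -0.004] F [-0.9  1.2 -0.5] T [0.04 0.05 0.04] g 1.0 0.0 j [ 0.28  0.34 -0.66  1.51  0.21  1.36 -1.75]
[406.22115194 292.42228994]
```

View pics/w1.png

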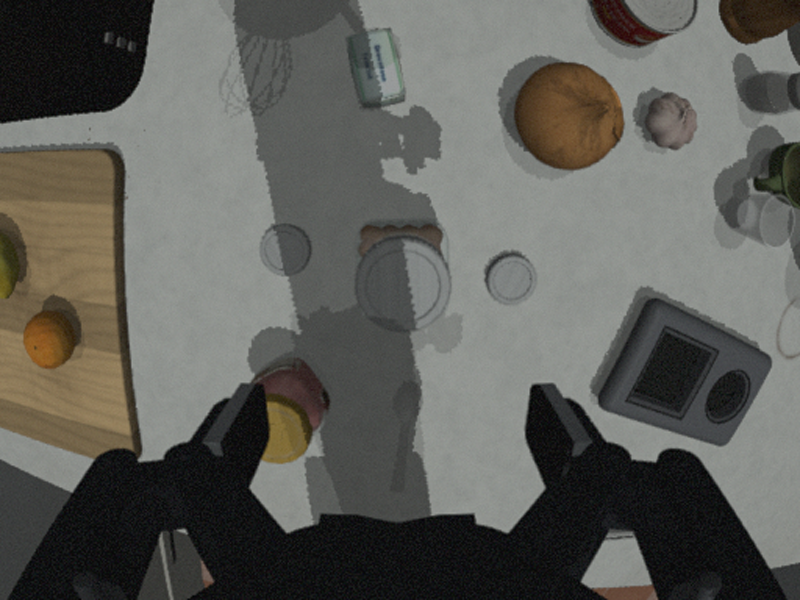

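The wrist view shows the lid centre at about (403,284), with the jar's far edge running level at row 225 (columns 361–441). The jar is therefore nearly square to the tool. The spoon at (400,430) and the round jar at (288,420) are clear of the fingers.

```bash
python3 - <<'E'
from h import *
import pickle
c=pickle.load(open('w.pkl','rb')); f=512/800
L=onz(c,403.5*f,284*f,.0985,True); print('lid',L, np.linalg.norm(onz(c,357*f,284*f,.0985,True)-onz(c,450*f,284*f,.0985,True)))
im=cv2.cvtColor(c['color'],cv2.COLOR_RGB2HSV).astype(int)
m=(im[...,1]>50)&(im[...,0]<20)
pts=[]
for u in range(232,282):
    r=np.where(m[130:165,u])[0]
    if len(r): pts.append((u,130+r[0]))
W=np.array([onz(c,u,v,.07,True) for u,v in pts]); print(pts[0],pts[-1],len(pts))
x,y=W[:,0],W[:,1]; k=np.polyfit(y[4:-4],x[4:-4],1); print('yaw', -np.degrees(np.arctan(k[0])), 'ends',W[0],W[-1], 'resid',np.std(np.polyval(k,y)-x))
E=W[[0,-1]].mean(0); yaw=-np.arctan(k[0]); print('centre from edge', E[:2]-.032*np.array([np.cos(yaw),np.sin(yaw)]))
st(); print(rel([L[0],L[1],.25]))
E
```

```text
lid [0.59487422 0.09474094 0.0985    ] 0.05687834210975754
(232, np.int64(146)) (281, np.int64(148)) 47
yaw 12.367936676132086 ends [0.61927243 0.12710263 0.07      ] [0.6275674  0.07751068 0.07      ] resid 0.0013613521994029518
centre from edge [0.59216257 0.09545262]
1.82 [0.5894 0.0942 0.2473] x [ 0.98   0.201 -0.001] y [ 0.201 -0.98  -0.003] F [ 0.5 -0.5 -0.2] T [0.01 0.01 0.03] g 1.002 0.0 j [ 0.29  0.34 -0.65  1.51  0.21  1.36 -1.75]
[ 0.01375687  0.00131008 -0.00665617]
```

```bash
python3 -m crank '[[0.007,0.001,0.1,-0.01],[0.007,0.001,0.2,-0.01],[0.007,0.001,0.28,-0.01],[0.007,0.001,0.33,-0.01],[0.007,0.001,0.33,-0.01]]'>/dev/null; python3 - <<'E'
from h import *
import pickle
c=cam('wrist'); st(); print(rel([.5925,.094,.095]))
im=cv2.resize(cv2.cvtColor(c['color'],cv2.COLOR_RGB2BGR),(800,600),interpolation=cv2.INTER_CUBIC)
cv2.imwrite('pics/w2.png',im); pickle.dump(c,open('w2.pkl','wb'))
print(np.array(proj(c,[.5925,.094,.0985],True))*800/512)
E
```

```text
2.28 [0.5907 0.0886 0.1144] x [ 0.979  0.205 -0.004] y [ 0.205 -0.979  0.   ] F [-0.1  0.8  1. ] T [ 0.01 -0.02  0.03] g 1.0 0.0 j [ 0.27  0.46 -0.62  1.66  0.29  1.12 -1.8 ]
[ 0.00735164 -0.01228332  0.04850888]
[380.38302885 386.88806305]
```

View pics/w2.png

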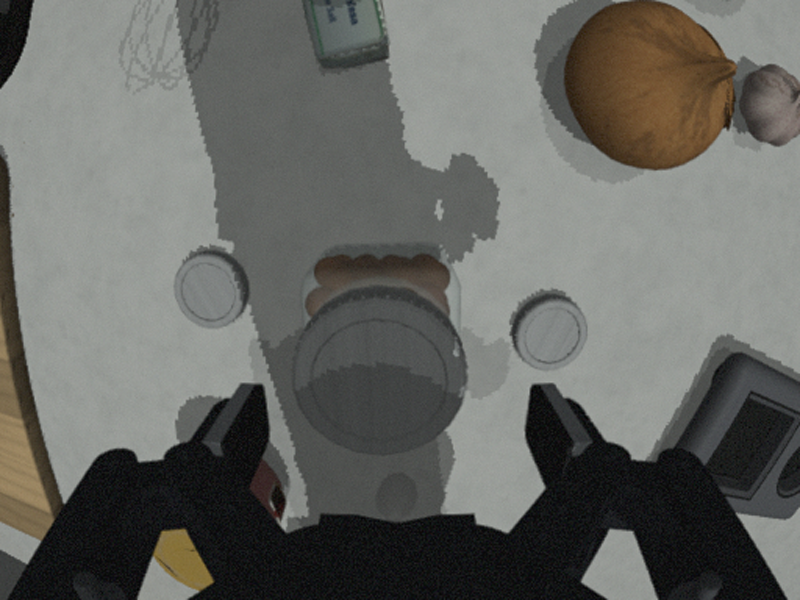

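The lid spans columns 293–467. Its top face is centred near (380,378), a few mm ahead (+x) of the estimate, and the lateral offset is about 5 mm. The jar's flats are parallel to the tool axes.

```bash
python3 -m crank '[[0.008,-0.012,0.01,0],[0.008,-0.012,0.01,0],[0.008,-0.012,0.01,0]]'>/dev/null; python3 - <<'E'
from h import *
import pickle
c=pickle.load(open('w2.pkl','rb'));f=512/800
print(onz(c,380*f,378*f,.0985,True),onz(c,380*f,455*f,.0985,True))
st(); print(rel([.594,.0945,.095]))
c=cam('wrist');print(np.array(proj(c,[.594,.0945,.0985],True))/f);st()
E
```

```text
[0.59573999 0.09476068 0.0985    ] [0.5648456  0.08879642 0.0985    ]
2.53 [0.5952 0.096  0.1139] x [0.979 0.206 0.002] y [ 0.206 -0.979  0.   ] F [0.5 0.4 0.6] T [ 0.   -0.02 -0.01] g 0.999 0.0 j [ 0.26  0.46 -0.62  1.65  0.29  1.12 -1.81]
[-0.00382631  0.00311069  0.04730596]
[399.83468723 399.12768687]
2.58 [0.5951 0.0958 0.1138] x [0.979 0.206 0.002] y [ 0.206 -0.979  0.   ] F [ 0.1 -0.3  0. ] T [-0.02  0.01  0.03] g 0.999 0.0 j [ 0.26  0.46 -0.62  1.65  0.29  1.12 -1.81]
```

```bash
python3 -m crank '[[-0.003,0.002,0.02,0],[-0.003,0.002,0.04,0],[-0.003,0.002,0.046,0],[-0.003,0.002,0.046,0]]' 1 22; python3 -m crank '[[0,0,0,0],[0,0,0,0],[0,0,0,0],[0,0,0,0],[0,0,0,0]]' -1 22;  python3 -m crank '[[0,0,0,0],[0,0,0,0],[0,0,0,0]]' -1 24
```

```text
clock: 2.92
position: [0.5926, 0.0941, 0.0926]
ee_rot: [0.995, 0.103, -0.001, 0.0]
ft_force: [-0.1, 0.2, 0.5]
grip_width: 0.999
grasp_force: 0.0
clock: 3.33
position: [0.5935, 0.0947, 0.0943]
ee_rot: [0.995, 0.104, 0.0, -0.0]
ft_force: [-0.6, -0.0, 1.4]
grip_width: 0.696
grasp_force: 24.0
clock: 3.58
position: [0.5935, 0.0947, 0.0942]
ee_rot: [0.995, 0.103, 0.0, -0.0]
ft_force: [-0.2, 2.1, 4.6]
grip_width: 0.692
grasp_force: 25.4
```

```bash
python3 -m crank '[[0,0,-0.02,0],[0,0,-0.05,0],[0,0,-0.09,0],[0,0,-0.13,0],[0,0,-0.17,0]]' - 25; python3 - <<'E'
from h import *
st(); print(rel([.5445,-.1735,.17]))
E
```

```text
clock: 4.0
position: [0.5931, 0.0941, 0.1632]
ee_rot: [0.995, 0.103, -0.0, 0.0]
ft_force: [0.9, -0.6, -3.2]
grip_width: 0.695
grasp_force: 28.4
4.0 [0.5931 0.0941 0.1632] x [ 0.979  0.205 -0.   ] y [ 0.205 -0.979  0.   ] F [ 0.9 -0.6 -3.2] T [-0.05 -0.   -0.02] g 0.695 28.4 j [ 0.27  0.41 -0.64  1.61  0.26  1.21 -1.78]
[-0.25640706  0.62970807 -0.01675794]
```

```bash
python3 -m crank '[[-0.03,0.07,-0.02,0.05],[-0.065,0.16,-0.02,0.1],[-0.105,0.25,-0.02,0.18],[-0.14,0.34,-0.02,0.26],[-0.17,0.43,-0.02,0.34]]' - 23;  python3 - <<'E'
from h import *
st(); print(rel([.5445,-.1735,.17]))
E
```

```text
clock: 4.42
position: [0.5612, -0.0899, 0.1708]
ee_rot: [0.997, -0.076, 0.0, 0.0]
ft_force: [1.9, -0.4, -3.2]
grip_width: 0.692
grasp_force: 28.3
4.42 [ 0.5612 -0.0899  0.1708] x [ 0.988 -0.153  0.   ] y [-0.153 -0.988  0.001] F [ 1.9 -0.4 -3.2] T [-0.03 -0.16 -0.01] g 0.692 28.3 j [ 0.52  0.31 -0.52  1.69  0.16  1.18 -1.77]
[-0.00932357  0.21280785  0.00219771]
```

```bash
python3 -m crank '[[-0.004,0.07,0,0],[-0.009,0.14,0,0],[-0.009,0.19,0,0],[-0.009,0.205,0,0],[-0.009,0.205,0,0]]' - 21;  python3 - <<'E'
from h import *
import pickle
c=cam('wrist'); st(); print(rel([.5445,-.1735,.17])); a=cam('scene');b=cam('top');pickle.dump((a,b,c),open('v.pkl','wb'))
B=lambda im:cv2.cvtColor(im,cv2.COLOR_RGB2BGR)
w=cv2.resize(B(c['color']),(400,300)); s=cv2.resize(B(a['color'])[215:335,150:310],(400,300),interpolation=cv2.INTER_CUBIC); t=cv2.resize(B(b['color'])[165:265,270:390],(400,300),interpolation=cv2.INTER_CUBIC)
cv2.imwrite('pics/p.png',np.vstack([np.hstack([cv2.resize(B(c['color'])[100:340,96:416],(400,300)),s]),np.hstack([t,t*0])]))
E
```

```text
clock: 4.83
position: [0.5458, -0.1709, 0.1704]
ee_rot: [0.997, -0.076, -0.0, 0.0]
ft_force: [-0.2, 0.2, -4.2]
grip_width: 0.692
grasp_force: 28.4
4.88 [ 0.5463 -0.1687  0.1703] x [ 0.989 -0.15   0.   ] y [-0.15  -0.989 -0.   ] F [-0.1  1.2 -3. ] T [-0.03 -0.03  0.02] g 0.693 28.4 j [ 0.62  0.31 -0.48  1.68  0.15  1.18 -1.62]
[-0.00262205  0.01251193  0.00081328]
```

View pics/p.png

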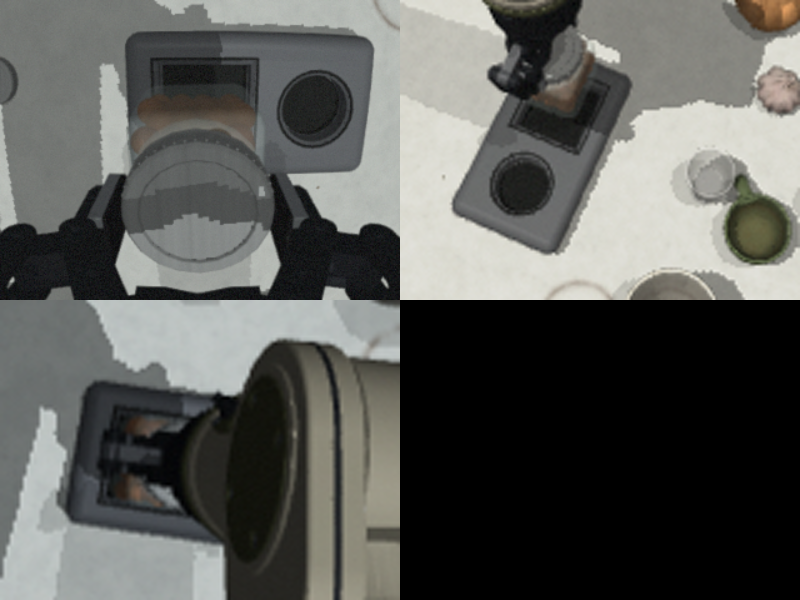

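Lid and jar hang upright and square to the gripper. The crop's wrist panel shows the well's far bevel from (152,58) to (258,57) and the lid face centred near (198,205).

```bash
python3 - <<'E'
from h import *
import pickle
a,b,c=pickle.load(open('v.pkl','rb'))
P=lambda u,v,z: onz(c,u*.8+96,v*.8+100,z,True)
print('lid',P(198,205,.1746),'TCP .5463 -.1687')
far=[P(160,34,.03),P(340,37,.03)]; d=far[0]-far[1]; print('far edge yaw',np.degrees(np.arctan2(-d[0],d[1])))
w=[P(152,58,.03),P(258,57,.03)]; d=w[0]-w[1];yaw=np.arctan2(-d[0],d[1]); print(w,'width',np.linalg.norm(d),np.degrees(yaw))
hl,hr=P(126,60,.03),P(374,70,.03); print('holder width',np.linalg.norm(hl-hr))
m=(w[0]+w[1])/2; yaw=np.radians(-8); print('well centre', m-.5*np.linalg.norm(d)*np.array([np.cos(yaw),np.sin(yaw),0]))
hc=(P(126,60,.03)+P(374,70,.03))/2; e=np.array([np.cos(yaw),np.sin(yaw)])
fm=(far[0]+far[1])/2; y=np.array([-e[1],e[0]])
s=(fm[:2]@e)-.058; t=hc[:2]@y; ctr=s*e+t*y; print('holder',ctr,'well',ctr+.038*y)
# jar far-top edge
d=P(137,103,.147)-P(252,103,.147);print('jar yaw',np.degrees(np.arctan2(-d[0],d[1])),P(130,120,.146),P(266,120,.146))
# scene-cam check of well predicted points
for n,pt in [('top',(a,)),]: pass
E
```

```text
lid [ 0.55037625 -0.17187181  0.1746    ] TCP .5463 -.1687
far edge yaw -8.403553973786432
[array([ 0.5898049 , -0.14460589,  0.03      ]), array([ 0.57912534, -0.22046786,  0.03      ])] width 0.07660999018296721 -8.013218719574967
holder width 0.18982867482957086
well centre [ 0.54653291 -0.17720585  0.03      ]
holder [ 0.53845529 -0.21379052] well [ 0.54374387 -0.17616034]
jar yaw -8.707571123030597 [ 0.57883336 -0.14694986  0.146     ] [ 0.57006887 -0.20425483  0.146     ]
```

```bash
python3 -m crank '[[-0.005,0.014,0.02,-0.01],[-0.005,0.014,0.06,-0.01],[-0.005,0.014,0.095,-0.01],[-0.005,0.014,0.1,-0.01],[-0.005,0.014,0.1,-0.01]]'>/dev/null;  python3 - <<'E'
from h import *
import pickle
st(); c=cam('wrist'); st(); print(rel([.543,-.1745,.105]))
B=lambda im:cv2.cvtColor(im,cv2.COLOR_RGB2BGR);a=cam('scene');pickle.dump((a,c),open('v2.pkl','wb'))
cv2.imwrite('pics/q.png',np.hstack([cv2.resize(B(c['color'])[80:320,96:416],(400,300)),cv2.resize(B(a['color'])[215:305,160:280],(400,300),interpolation=cv2.INTER_CUBIC)]))
E
```

```text
5.4 [ 0.5429 -0.1729  0.1288] x [ 0.991 -0.136 -0.002] y [-0.136 -0.991 -0.001] F [-0.  -0.4 -3.5] T [0.02 0.03 0.03] g 0.694 28.4 j [ 0.62  0.35 -0.47  1.73  0.17  1.11 -1.61]
5.45 [ 0.5436 -0.1731  0.1298] x [ 0.991 -0.137 -0.001] y [-0.137 -0.991 -0.   ] F [ 0.1 -0.2 -2.2] T [ 0.04 -0.07 -0.01] g 0.693 28.4 j [ 0.62  0.35 -0.47  1.73  0.17  1.11 -1.61]
[-0.00100193  0.00382193  0.0621205 ]
```

View pics/q.png

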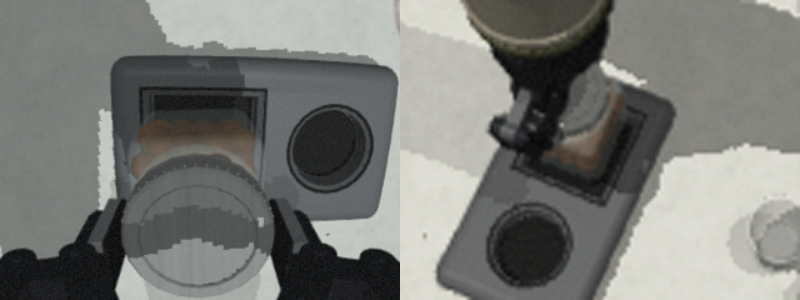

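The jar's bottom is just above the well: its brown body sits inside the bevel outline (columns 140–268 of the crop). I'm going down gently.

```bash
python3 -m crank '[[0,0.003,0.01,0],[0,0.003,0.016,0],[0,0.003,0.024,0],[0,0.003,0.03,0]]'; python3 -c "
from h import *
st()"
```

```text
clock: 5.83
position: [0.5471, -0.1762, 0.1213]
ee_rot: [0.998, -0.069, 0.005, 0.001]
ft_force: [5.5, -3.3, 18.4]
grip_width: 0.696
grasp_force: 30.3
5.83 [ 0.5471 -0.1762  0.1213] x [ 0.99  -0.139  0.009] y [-0.139 -0.99   0.002] F [ 5.5 -3.3 18.4] T [-0.55 -1.1  -0.12] g 0.696 30.3 j [ 0.62  0.36 -0.47  1.73  0.18  1.08 -1.61]
```

Contact came on the bevel, which is pushing the jar toward +x/−y, and the grip rose with it. I'll back off, shift that way and retry.

```bash
python3 -m crank '[[0.003,0.002,-0.015,0],[0.007,0.005,-0.02,0],[0.007,0.005,-0.02,0]]' - 20; python3 -c "
from h import *
st()"; python3 -m crank '[[0,0,0.007,0],[0,0,0.014,0]]'; python3 -c "
from h import *
st()"
```

```text
clock: 6.08
position: [0.5461, -0.1776, 0.1263]
ee_rot: [0.998, -0.069, 0.0, 0.0]
ft_force: [-0.0, 0.0, -3.1]
grip_width: 0.692
grasp_force: 28.4
6.08 [ 0.5461 -0.1776  0.1263] x [ 0.99  -0.138  0.   ] y [-0.138 -0.99   0.   ] F [-0.   0.  -3.1] T [ 0.03 -0.06  0.01] g 0.692 28.4 j [ 0.62  0.36 -0.47  1.72  0.18  1.1  -1.61]
clock: 6.25
position: [0.5456, -0.1771, 0.1196]
ee_rot: [0.998, -0.069, -0.0, -0.0]
ft_force: [0.1, -1.4, -2.6]
grip_width: 0.694
grasp_force: 28.4
6.25 [ 0.5456 -0.1771  0.1196] x [ 0.99  -0.138 -0.001] y [-0.138 -0.99  -0.   ] F [ 0.1 -1.4 -2.6] T [-0.04 -0.12 -0.02] g 0.694 28.4 j [ 0.62  0.37 -0.47  1.73  0.18  1.09 -1.61]
```

```bash
python3 -m crank '[[0,0,0.008,0],[0,0,0.016,0],[0,0,0.022,0]]'; python3 -c "
from h import *
st()"
```

```text
clock: 6.5
position: [0.5457, -0.1771, 0.1107]
ee_rot: [0.998, -0.069, -0.0, -0.0]
ft_force: [0.1, -0.0, -3.2]
grip_width: 0.688
grasp_force: 28.4
6.5 [ 0.5457 -0.1771  0.1107] x [ 0.99  -0.138 -0.001] y [-0.138 -0.99  -0.   ] F [ 0.1 -0.  -3.2] T [-0.02 -0.1  -0.05] g 0.688 28.4 j [ 0.62  0.38 -0.46  1.74  0.19  1.07 -1.62]
```

It's sliding in freely. On to the floor.

```bash
python3 -m crank '[[0,0,0.006,0],[0,0,0.01,0],[0,0,0.013,0]]'; python3 -m crank '[[0,0,0.003,0],[0,0,0.003,0]]'; python3 -c "
from h import *
st()"
```

```text
clock: 6.75
position: [0.546, -0.177, 0.1064]
ee_rot: [0.998, -0.069, -0.0, -0.0]
ft_force: [-3.5, 2.4, 9.1]
grip_width: 0.69
grasp_force: 29.5
clock: 6.92
position: [0.5466, -0.177, 0.1066]
ee_rot: [0.998, -0.069, 0.001, 0.0]
ft_force: [-3.2, 2.6, 8.9]
grip_width: 0.696
grasp_force: 29.5
6.92 [ 0.5466 -0.177   0.1066] x [ 0.99  -0.138  0.001] y [-0.138 -0.99   0.   ] F [-3.2  2.6  8.9] T [ 0.3   0.84 -0.07] g 0.696 29.5 j [ 0.62  0.38 -0.46  1.74  0.19  1.06 -1.62]
```

Down on the floor: TCP at 0.1065 against 0.1062 expected. I'll release briefly and regrip lightly, to shed the side load and bring the grip force down.

```bash
python3 -m crank '[[0,0,0,0],[0,0,-0.002,0],[0,0,-0.004,0],[0,0,-0.004,0]]' 0.7 20; python3 -c "
from h import *
st()
c=cam('wrist');B=cv2.cvtColor(c['color'],cv2.COLOR_RGB2BGR)
cv2.imwrite('pics/r.png',cv2.resize(B[110:350,96:416],(800,600),interpolation=cv2.INTER_CUBIC))
import pickle;pickle.dump(c,open('r.pkl','wb'));print(proj(c,[.546,-.177,.1105],True))"
```

```text
clock: 7.25
position: [0.5461, -0.1773, 0.107]
ee_rot: [0.998, -0.069, 0.0, 0.0]
ft_force: [0.1, 0.6, -0.2]
grip_width: 0.849
grasp_force: 0.0
7.25 [ 0.5461 -0.1773  0.107 ] x [ 0.99  -0.138  0.001] y [-0.138 -0.99   0.   ] F [ 0.1  0.6 -0.2] T [-0.    0.02 -0.  ] g 0.849 0.0 j [ 0.62  0.38 -0.46  1.74  0.19  1.06 -1.62]
(np.float64(253.07769390250252), np.float64(271.98166341879346))
```

View pics/r.png

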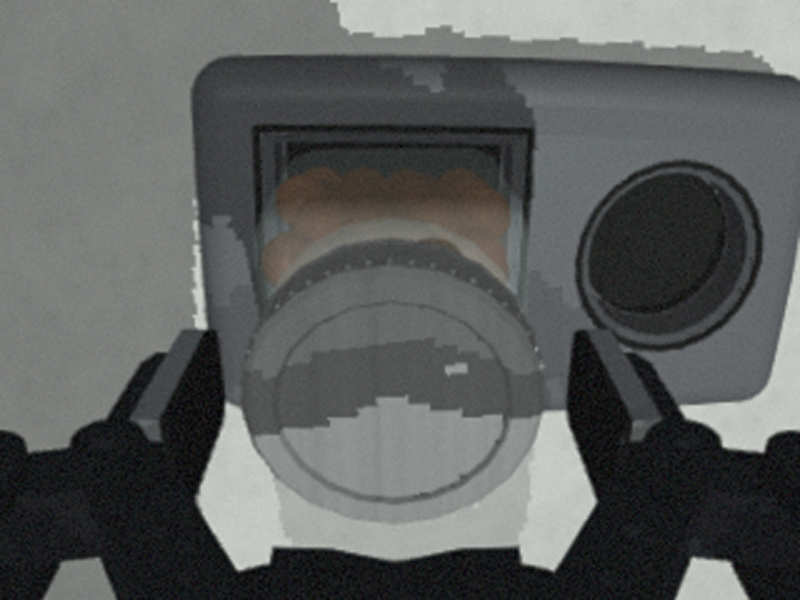

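The jar sits square and fully down in the well. The lid's inner ring is centred at (393,402) in the crop, which is full-image (253,271) and within 1 mm of the TCP axis. I'll regrip and start turning.

```bash
python3 -m crank '[[0,0,0.002,0],[0,0,0.002,0],[0,0,0.002,0],[0,0,0.002,0]]' -1 22; python3 -m crank '[[0,0,0,-0.08],[0,0,0,-0.16],[0,0,-0.001,-0.24]]'; python3 -c "
from h import *
st()"
```

```text
clock: 7.63
position: [0.5461, -0.1771, 0.106]
ee_rot: [0.998, -0.069, 0.0, -0.0]
ft_force: [-0.3, 1.1, 1.0]
grip_width: 0.696
grasp_force: 23.6
clock: 7.88
position: [0.5465, -0.1773, 0.1067]
ee_rot: [0.998, 0.058, 0.001, 0.0]
ft_force: [2.2, 0.2, 0.5]
grip_width: 0.692
grasp_force: 23.6
7.88 [ 0.5465 -0.1773  0.1067] x [0.993 0.116 0.001] y [ 0.116 -0.993  0.   ] F [2.2 0.2 0.5] T [ 0.09 -0.39 -0.22] g 0.692 23.6 j [ 0.65  0.39 -0.5   1.74  0.21  1.07 -1.38]
```

```bash
python3 -m crank '[[0,0,-0.001,-0.09],[0,0,-0.002,-0.18],[0,0,-0.003,-0.27],[0,0,-0.004,-0.36]]'; python3 -c "
from h import *
st()"; python3 -m crank '[[0,0,-0.001,-0.09],[0,0,-0.002,-0.18],[0,0,-0.003,-0.27]]'; python3 -c "
from h import *
st()
c=cam('wrist');B=cv2.cvtColor(c['color'],cv2.COLOR_RGB2BGR)
cv2.imwrite('pics/u.png',cv2.resize(B[110:350,96:416],(800,600),interpolation=cv2.INTER_CUBIC))"
```

```text
clock: 8.22
position: [0.5463, -0.177, 0.1079]
ee_rot: [0.97, 0.245, 0.0, -0.0]
ft_force: [1.8, 0.9, -0.4]
grip_width: 0.695
grasp_force: 23.8
8.22 [ 0.5463 -0.177   0.1079] x [0.88  0.475 0.001] y [ 0.475 -0.88   0.   ] F [ 1.8  0.9 -0.4] T [ 0.23 -0.28 -0.1 ] g 0.695 23.8 j [ 0.7   0.4  -0.57  1.73  0.24  1.08 -1.02]
clock: 8.47
position: [0.5459, -0.1769, 0.1088]
ee_rot: [0.925, 0.379, -0.0, -0.0]
ft_force: [0.7, 1.0, -1.8]
grip_width: 0.693
grasp_force: 23.9
8.47 [ 0.5459 -0.1769  0.1088] x [0.713 0.702 0.   ] y [ 0.702 -0.713 -0.001] F [ 0.7  1.  -1.8] T [ 0.19 -0.08  0.02] g 0.693 23.9 j [ 0.74  0.41 -0.62  1.73  0.26  1.08 -0.75]
```

View pics/u.png

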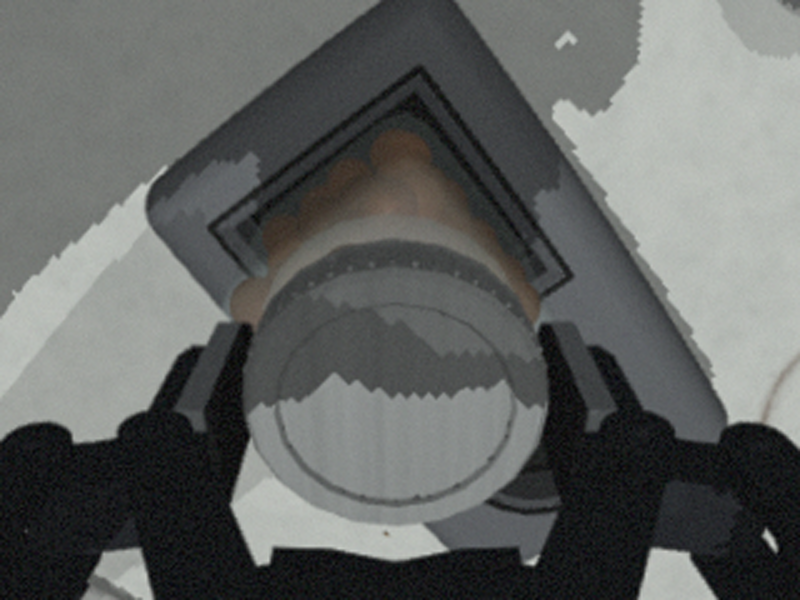

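The lid's brushed grain still points the same way in the gripper, so there's no slip. The jar has stayed with the well, and 52° is done. About 35° more.

```bash
python3 -m crank '[[0,0,-0.001,-0.1],[0,0,-0.002,-0.2],[0,0,-0.003,-0.3],[0,0,-0.003,-0.4],[0,0,-0.003,-0.48]]'; python3 -c "
from h import *
st()"; python3 -m crank '[[0,0,0,-0.06],[0,0,0,-0.1],[0,0,0,-0.1]]'; python3 -c "
from h import *
st();o=readout.get_obs();M=R.from_quat(o['ee_rot']).as_matrix();print(np.degrees(np.arctan2(M[1,0],M[0,0])))"
```

```text
clock: 8.93
position: [0.5456, -0.1771, 0.11]
ee_rot: [0.803, 0.597, -0.0, -0.0]
ft_force: [-0.2, 1.3, 0.0]
grip_width: 0.694
grasp_force: 24.0
8.93 [ 0.5456 -0.1771  0.11  ] x [0.288 0.958 0.   ] y [ 0.958 -0.288 -0.001] F [-0.2  1.3  0. ] T [ 0.31  0.17 -0.02] g 0.694 24.0 j [ 0.81  0.43 -0.71  1.73  0.31  1.1  -0.28]
clock: 9.18
position: [0.5455, -0.1771, 0.1099]
ee_rot: [0.771, 0.636, -0.0, -0.0]
ft_force: [-1.0, 1.4, -0.0]
grip_width: 0.688
grasp_force: 24.0
9.18 [ 0.5455 -0.1771  0.1099] x [0.19  0.982 0.   ] y [ 0.982 -0.19  -0.001] F [-1.   1.4 -0. ] T [ 0.24  0.21 -0.03] g 0.688 24.0 j [ 0.83  0.44 -0.72  1.73  0.32  1.1  -0.19]
79.06015857709505
```

Turned 87°, torque near zero. I'll try lifting slowly, watching the force.

```bash
python3 -m crank '[[0,0,-0.004,0],[0,0,-0.008,0],[0,0,-0.012,0],[0,0,-0.012,0]]'; python3 -c "
from h import *
st()"
```

```text
clock: 9.52
position: [0.5462, -0.1773, 0.1156]
ee_rot: [0.772, 0.636, 0.0, 0.0]
ft_force: [-0.4, 0.7, -0.6]
grip_width: 0.693
grasp_force: 24.0
9.52 [ 0.5462 -0.1773  0.1156] x [ 0.191  0.982 -0.   ] y [ 0.982 -0.191  0.001] F [-0.4  0.7 -0.6] T [ 0.21  0.09 -0.02] g 0.693 24.0 j [ 0.83  0.43 -0.73  1.72  0.31  1.11 -0.19]
```

```bash
python3 -m crank '[[0,0,-0.01,0],[0,0,-0.022,0],[0,0,-0.034,0],[0,0,-0.042,0],[0,0,-0.042,0]]'; python3 -c "
from h import *
c=cam('wrist');a=cam('scene');st();B=lambda i:cv2.cvtColor(i,cv2.COLOR_RGB2BGR)
cv2.imwrite('pics/f.png',np.hstack([cv2.resize(B(c['color'])[80:350,96:416],(400,338)),cv2.resize(B(a['color'])[215:305,160:280],(400,338),interpolation=cv2.INTER_CUBIC)]))"
```

```text
clock: 9.93
position: [0.5465, -0.1775, 0.1331]
ee_rot: [0.771, 0.636, 0.0, 0.001]
ft_force: [0.7, 0.5, -0.9]
grip_width: 0.69
grasp_force: 24.0
10.03 [ 0.5461 -0.1773  0.1322] x [ 0.19   0.982 -0.   ] y [ 0.982 -0.19   0.001] F [ 0.4  0.2 -1. ] T [ 0.01  0.01 -0.03] g 0.694 24.0 j [ 0.83  0.41 -0.73  1.71  0.3   1.14 -0.18]
```

View pics/f.png

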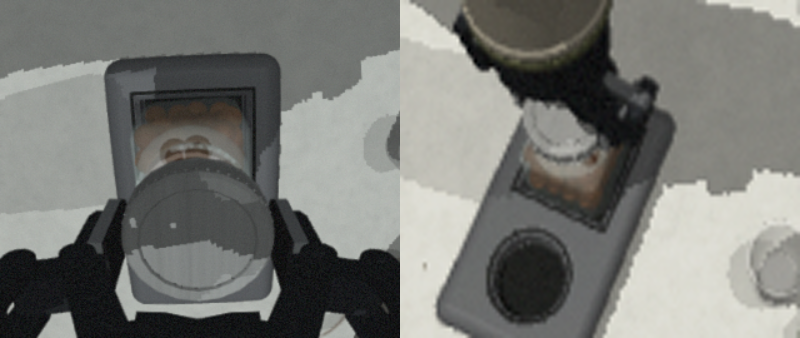

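The lid is off and level, held about 16 mm above the open mouth (nuts visible at (190,148)). The jar stands square in the well and nothing else has been disturbed.

```bash
python3 -c "
from h import *
print(manip.hand_in())"
```

```text
the job is handed in; nothing more can be done
None
```

The job is handed in: the jar is standing fully down in the square well, and the unscrewed lid is held level about 16 mm above its mouth. It took about 10 s, but grip force read 30.3 N for a moment, just over the 30 N limit, when the jar first touched the well's bevel (24 N at the end).

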